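# Stamp the blank box in the service booklet

## Task

Stamp the one blank box in the open service booklet, the right way up for the page and square in the box: stand the stamp on it, press the cap down past where the die first lands until it comes up solid, hold it firmly for a moment without leaning hard on it or letting it skid, and let the cap right up again before lifting it straight off. Then stand the stamp back on the bench beside the booklet, and leave the filter, can and ratchet alone.

Things in the scene. Friction and masses are not known exactly. Their poses are not given: they have to be found in the camera images.
- stamp: Pre-inked spring stamp, loose, about 140 g: grey foot frame 46 (x) x 66 mm (y), 10 mm high, two thin posts, a black cap (plunger) on top; total height 96 mm. Inside hangs the die, a rubber plate 28 x 46 mm that prints. Origin: centre of the foot's underside; z up, x towards its back, away from the white label window on the cap's front
- stamp_mid (a point): Point on the stamp's axis, fixed in its foot frame, 48 mm above the foot's underside. The cap, 38 mm deep (stamp's x) by 62 mm wide (stamp's y), spans from 4 mm below to 48 mm above this point at rest; grip its 38 mm sides about 22 mm above this point
- stamp_front (a point): Point at the middle of the lower front edge of the stamp's foot, 23 mm from its axis towards the side with the white label window (the stamp's -x)
- cap_top (a point): Middle of the cap's top face, 96 mm above the foot when up. A clean print needs the die held solid for half a second with 15 N or more pressing on the cap, best about 18 N; above about 21 N the die is squashed
- cap (a joint): How far the cap is pressed down, m: 0 up, 0.030 at most. First a light spring: 2 N plus 0.15 N/mm. After 10 to 21 mm (varies with die wear and depth setting) the die lands on the page: soft first stop; its foam adds 0.8 N plus 1.5 N/mm over 4 mm, then it goes solid: stiff second stop, at 11 to 13 N
- blank_box (a point): Centre of the blank box, on the page's surface: a thin printed outline, 48 mm (its x) by 68 mm (its y), just larger than the stamp's foot; the other three boxes hold a dark print already. x points to the head of the page, so the stamp's label window must face -x; y left, z up
- booklet: Service booklet lying open and flat on the bench (does not move): 218 mm (x) by 306 mm (y), 8 mm thick, two white pages in a dark wallet, with two boxes on each page, 50 mm up or down and 74 mm left or right of its middle. Origin: centre of its underside; x to the head of the pages
- filter: Black spin-on oil filter, 68 mm diameter, 78 mm high, standing on the bench; bystander. Origin: centre of its underside
- spraycan: Spray can, 66 mm diameter, 194 mm high, standing; bystander. Origin: centre of its underside
- ratchet: Ratchet lying on the bench, 205 mm long, 30 mm high; bystander. Origin: middle of its length, underside; x to its head

How it is judged (in metres and radians):
On the way, in this order (a step that is already met when the one before it is completed fails the run):
1. standing square and the right way up in the blank box, the stamp is pressed solid on the page: 15 N or more between stamp and page for 0.3 s (contact force between stamp and booklet above 15 N and value of joint cap above 0.01 m and horizontal distance between stamp and blank_box below 0.006 m and angle between the y axis of stamp and the y axis of blank_box, either way round below 0.14 rad and x of stamp_front in the frame of blank_box below -0.01 m), for 0.3 s.
2. the cap is let right up while the stamp is still over the box (value of joint cap below 0.002 m and horizontal distance between stamp and blank_box below 0.008 m).
At the end, for the whole second after the job is handed in: the stamp stands upright (within 0.08 rad) and still on the bench itself, off the booklet, with its cap fully up (within 2 mm) (height (world z) of stamp below 0.003 m and angle between stamp's own z axis and vertical below 0.08 rad and value of joint cap below 0.002 m and linear speed of stamp below 0.02 m/s); the robot touches nothing.
It fails at once if the stamp is leaned on too hard: more than 24 N between stamp and page (contact force between stamp and booklet above 24 N).
It fails at once if the cap is pressed more than 9 mm anywhere but in the blank box (stamp's axis within 6 mm of its centre, square to 0.14 rad, label window to the foot of the page) (value of joint cap above 0.009 m and (horizontal distance between stamp and blank_box above 0.006 m or angle between the y axis of stamp and the y axis of blank_box, either way round above 0.14 rad or x of stamp_front in the frame of blank_box above -0.01 m)).
It fails at once if the stamp skids (faster than 40 mm/s) while its cap is pressed down (value of joint cap above 0.009 m and linear speed of stamp above 0.04 m/s).
It fails at once if a bystander is moved more than 15 mm (distance of any of filter, spraycan, ratchet from where it was at the start of the episode above 0.015 m).
It also fails if it takes over 56 s, if anything falls off the work surface, if the arm or the gripper's body presses on something with over 40 N, if the wrist force passes 120 N, or if a joint passes its speed limit or range.

## Robot

A 6-joint arm with a two-finger parallel gripper is mounted at the origin on the work surface. World frame = base frame: x ahead of the robot, y to its left, z up, the work surface at z = 0. Lengths are in m, angles in degrees, forces in N, time in s.
With the tool pointing down it reaches from about 0.4 to 0.825 m from the base axis. Payload 7 kg.
Tool frame: the origin (TCP) lies midway between the tips of the shut fingers; the grasp point (between the pads) lies 19 mm behind it; z points along the fingers, y is the direction in which the jaws open and shut (so a half turn about z gives the same grasp; the last joint's range is limited). The gripper opens to 88 mm and grips with 3 to 60 N. Pads are 19 mm wide; open, the fingers measure 130 mm over their backs; the gripper's body (78 mm by 193 mm) begins 47 mm behind the grasp point.
Start: joints at [-58.321, 20.546, 0.682, 0, -70.136, -16.507], TCP at [0.177, -0.651, 0.227] pointing down, gripper open.
Joint ranges: [-176.03, 176.03], [-82.01, 121.73], [-58.28, 71.71], [-173.87, 95.51], [-174.79, -0.11], [-173.66, 173.66]. Speed limits (degrees/s): [136.94, 136.94, 172.46, 180, 180, 180].

## Interface

Orientations are given as [roll, pitch, yaw] about the fixed x, y, z axes, in that order (R = Rz(yaw) Ry(pitch) Rx(roll)).
In Python, from plant import r gives the robot as it stands. The module is installed in compiled form; this text tells all that it offers.
- The arm moves only by the tool send_rows, never from a script. Its argument "motion" is a list of rows, each an object with "travel": the shift along the tool's x, y, z in m, a list of three; "spin": the turn about the tool's z in degrees. In form: [{"travel": [tx, ty, tz], "spin": spin}, ...]. A call has 1 to 5 rows; each row shifts and turns the pose as measured when the row begins, along the tool's axes as they then stand; what a row does not reach is not made up. A row lasts 1/12 s, in which the tool goes at most 41.7 mm and 7.16 degrees, less where a joint would pass 70% of its speed; a pose out of reach is approached as far as the arm can. A call is refused whole if a number of a shift passes 0.0417 or a number of a turn 7.16, either way. A call with a gripper value outside its range is refused whole. "gripper" is the gripper command: -1 is shut, 1 is fully open, values between are in proportion, set as the call begins (left out, the last holds). The fingers move at their own pace and stop on an object; "squeeze" is the grip in N (left out, the last holds). Time passes only in rows, so rows that do not move let the fingers close. It gives the time, the measured TCP pose, the force and the opening at its end, in the units of the state.
- r.get_state(): the state, without advancing time (a new reading comes with each control period).
- r.capture(name): name is "side" or "top"; returns (picture, depth): 480x640x3 uint8, blue, green, red; 480x640 float32, m along the optical axis (not along the pixel's ray), 0 where there is no reading.
- r.get_calibration(name): a dict with "fov_y" (degrees; the focal length in pixels is half the picture's height over the tangent of half this angle, whatever the lens; pixels are square), "cx", "cy" (the principal point, pixels), "k1" (the pictures are not rectified: a ray, as slopes to the right and down, at radius r is drawn at 1 + k1 r^2 times it, then the intrinsics apply), "origin" and "orientation" of the camera in the world. Camera axes: x right, y down, z forward; pixel columns grow to the right and rows downward; lengths in m; the calibration is good to about 2 mm. A picture is of the moment at which its call begins. get_calibration takes no time and is no camera call.
- r.close_job(): hands the job in, once; it reports no verdict.
Trained networks look in the newest picture that a camera, given by its name, has taken for a name from the list of things; names that differ only in an ending like _2 or _b are one class to them, and where a whole thing is asked for, a point or a joint stands for the part that bears it (a point fixed in the world has none). Each returns a list of dicts, best first, with "conf" (0 to 1); they miss things now and then, are a little off and sometimes report something else, mostly with a low value. They report only what shows in the picture. A call takes as long as a camera call.
- r.boxes_of(camera, target): "at" ([x, y, z] in m, in the coordinates of the camera as it stood for that picture, good to about 4 mm: the middle of the surface that is visible of it).
- r.pinpoint(camera, target): "at" ([x, y, z] in m, in the coordinates of the camera as it stood for that picture, good to about 4 mm: a listed point, or the origin of a listed thing).
The state is a dict: "time_s": time; "joints": joint angles; "qd": joint speeds; "joint_torque": joint torques, N m; "tcp_pos": TCP position; "eef_rot": TCP orientation; "contact_force": force on the tool from outside, world axes, zero at the start; "moment": the same for the moment, N m; "gripper_width": finger opening in m.
Only numpy, scipy, OpenCV 4.12 (cv2) and the standard library are available. Lean on these libraries where they do the work, as an engineer would, in place of code of your own. Each camera call takes 0.05 s, during which the arm holds its last target. There are 200 camera calls.

## Working session

There is one attempt and no reset: what is moved stays moved. The work goes in short steps, Python scripts to look and compute and a tool call to move; the robot and the scene stay as the last step left them, time stands still between calls to the robot, and variables do not carry over. Pictures are saved under pics/ and viewed, about 8 in all and at most 12, crops included, and the job is handed in when it is done.

Besides the shell and the picture viewer there is one more tool, called after "Request:" as name(argument=value, ...), one argument or row to a line, values as JSON. send_rows: Moves the arm, as the interface text tells. Its arguments: {"type":"object","properties":{"motion":{"type":"array"},"gripper":{"type":"number"},"squeeze":{"type":"number"}},"required":["motion"]}

```bash
mkdir -p pics; cat > h.py <<'E'
import numpy as np, cv2
from plant import r
from scipy.spatial.transform import Rotation as R
def cal(n):
    c=r.get_calibration(n); f=240/np.tan(np.radians(c['fov_y'])/2)
    return c,f,R.from_euler('xyz',c['orientation'],degrees=True).as_matrix(),np.array(c['origin'])
def w(n,p):
    c,f,M,o=cal(n); return M@np.array(p)+o
def ray(n,u,v):
    c,f,M,o=cal(n); K=np.array([[f,0,c['cx']],[0,f,c['cy']],[0,0,1.]])
    q=cv2.undistortPoints(np.array([[[u,v]]],float),K,np.array([c['k1'],0,0,0,0.]))[0,0]
    # model: drawn=slope*(1+k1 r^2)  (same as cv2)
    return M@np.array([q[0],q[1],1.]),o
def onz(n,u,v,z):
    d,o=ray(n,u,v); return o+d*(z-o[2])/d[2]
def proj(n,P):
    c,f,M,o=cal(n); q=M.T@(np.array(P)-o); x=q[:2]/q[2]; x=x*(1+c['k1']*(x@x)); return x*f+[c['cx'],c['cy']]
E
python3 - <<'E'
from h import *
np.set_printoptions(precision=4,suppress=True)
for n in('top','side'):
    p,d=r.capture(n); cv2.imwrite(f'pics/{n}0.png',p); np.save(f'{n}_d.npy',d)
    print(n,r.get_calibration(n))
    for t in('stamp','stamp_mid','stamp_front','cap_top','blank_box','booklet','filter','spraycan','ratchet'):
        print(t,[(np.round(w(n,a['at']),4),round(a['conf'],2)) for a in r.pinpoint(n,t)[:3]])
s=r.get_state();print(s)
E
```

```text
top {'fov_y': 47.17872928750879, 'cx': 311.6975176643893, 'cy': 238.37234972948346, 'k1': -0.13770202490970193, 'origin': array([ 0.3892, -0.0196,  1.1817]), 'orientation': array([-172.1936,    0.8498,  -88.8579])}
stamp [(array([ 0.435 , -0.2988, -0.0017]), 0.98)]
stamp_mid [(array([ 0.4331, -0.2997,  0.0495]), 0.93)]
stamp_front [(array([ 0.4187, -0.2912,  0.0005]), 0.69)]
cap_top [(array([ 0.4349, -0.3006,  0.0949]), 0.9)]
blank_box []
booklet [(array([ 0.5403,  0.0194, -0.0022]), 0.83), (array([ 0.4364, -0.3009,  0.0949]), 0.58), (array([ 0.6443, -0.3915,  0.0005]), 0.36)]
filter [(array([0.4758, 0.3368, 0.0001]), 0.9)]
spraycan [(array([0.644 , 0.3745, 0.0017]), 0.62), (array([ 0.4116, -0.2904, -0.0004]), 0.18)]
ratchet [(array([ 0.6454, -0.3915,  0.0022]), 0.7)]
side {'fov_y': 43.7318302066693, 'cx': 325.0010273088457, 'cy': 234.22679632516537, 'k1': -0.18897925882729744, 'origin': array([0.2369, 1.0288, 0.9055]), 'orientation': array([-126.8754,   -0.1684, -163.4156])}
stamp [(array([ 0.432 , -0.3035, -0.0008]), 0.89)]
stamp_mid [(array([ 0.4407, -0.2996,  0.0524]), 0.81)]
sta
[... 240 characters left out ...]
0.35)]
booklet [(array([0.5426, 0.0207, 0.0012]), 0.62)]
filter [(array([ 0.4147, -0.2878,  0.0021]), 0.41)]
spraycan [(array([ 0.6423,  0.3742, -0.0011]), 0.83)]
ratchet [(array([ 0.6467, -0.4005,  0.0004]), 0.66)]
{'time_s': 1.0, 'joints': array([-58.3231,  20.5467,   0.6837,  -0.0002, -70.1357, -16.5071]), 'qd': array([-0.037 , -0.0045,  0.0133,  0.067 ,  0.05  ,  0.0859]), 'joint_torque': array([ -0.0002, -58.239 ,  29.3301,   7.0025,   0.0124,  -0.    ]), 'tcp_pos': array([ 0.1766, -0.6515,  0.2266]), 'eef_rot': array([-179.9988,    0.0006, -164.8302]), 'contact_force': array([-0.0665,  0.1288,  0.6019]), 'moment': array([ 0.0317, -0.012 , -0.0433]), 'gripper_width': 0.0872813830988665}
```

View pics/top0.png

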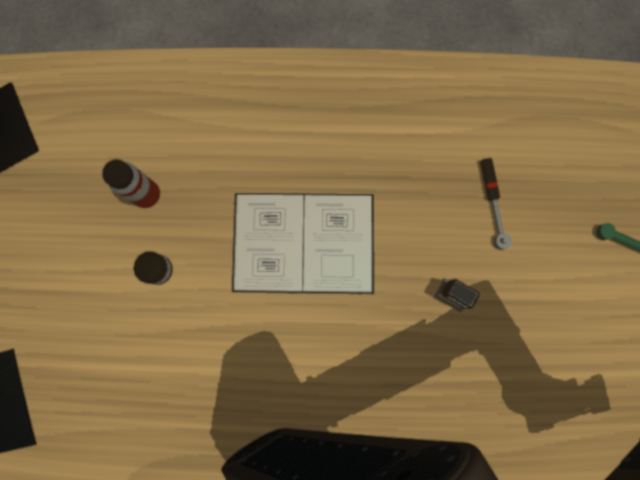

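View pics/side0.png

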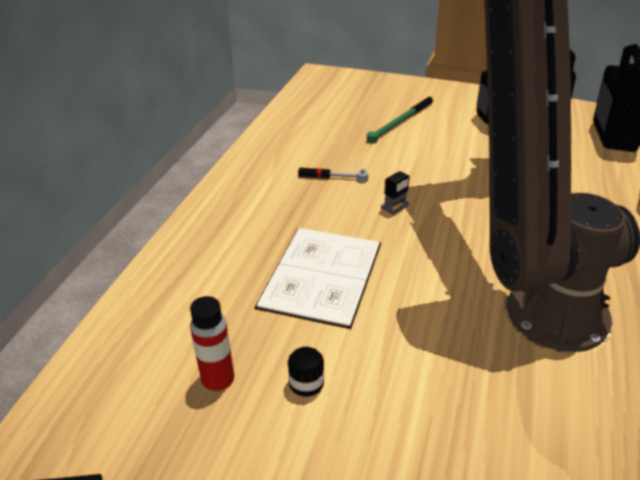

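The right-hand lower box, at about (338,266) in the top picture, is the blank one. The stamp is at (458,293), with its label towards the robot and left. Next I'll enlarge the booklet and stamp to get the page's head direction and the yaws.

```bash
python3 - <<'E'
from h import *
np.set_printoptions(precision=4,suppress=True)
p=cv2.imread('pics/top0.png'); d=np.load('top_d.npy')
a=cv2.resize(p[185:305,225:385],(800,600),interpolation=cv2.INTER_CUBIC)
s=cv2.imread('pics/side0.png')
b=cv2.resize(s[220:330,250:390],(490,385),interpolation=cv2.INTER_CUBIC)
c=cv2.resize(s[165:220,370:425],(300,300),interpolation=cv2.INTER_CUBIC)
cv2.imwrite('pics/a.png',a)
m=np.zeros((390,800,3),np.uint8); m[:385,:490]=b; m[:300,495:795]=c; cv2.imwrite('pics/b.png',m)
# stamp cap from depth cloud
for n in('top','side'):
    d=np.load(n+'_d.npy'); c0,f,M,o=cal(n)
    vs,us=np.mgrid[0:480,0:640]; K=np.array([[f,0,c0['cx']],[0,f,c0['cy']],[0,0,1.]])
    q=cv2.undistortPoints(np.stack([us,vs],-1).reshape(-1,1,2).astype(float),K,np.array([c0['k1'],0,0,0,0.]))[:,0]
    P=(np.c_[q,np.ones(len(q))]*d.reshape(-1,1))@M.T+o
    k=(abs(P[:,0]-.434)<.06)&(abs(P[:,1]+.3)<.06)&(P[:,2]>.085)&(P[:,2]<.11)&(d.ravel()>0)
    Q=P[k]; print(n,k.sum(),Q.mean(0),cv2.minAreaRect((Q[:,:2]*1000).astype(np.float32)))
# page: bright mask rect
g=cv2.cvtColor(p,cv2.COLOR_BGR2HSV); mk=((g[...,1]<45)&(g[...,2]>140)).astype(np.uint8)
mk[:180]=0;mk[310:]=0;mk[:,:220]=0;mk[:,390:]=0
uv=np.argwhere(mk)[:,::-1]
W=np.array([onz('top',u,v,.008)[:2]*1000 for u,v in uv]).astype(np.float32)
print('page',cv2.minAreaRect(W))
E
```

```text
top 616 [ 0.4334 -0.3012  0.0958] ((433.3475341796875, -302.78668212890625), (63.80522918701172, 39.3717041015625), 59.34165573120117)
side 251 [ 0.4344 -0.2933  0.0947] ((436.434814453125, -298.6804504394531), (67.75325012207031, 44.90208053588867), 62.649986267089844)Traceback (most recent call last):
  File "<stdin>", line 22, in <module>
  File "h.py", line 15, in onz
    d,o=ray(n,u,v); return o+d*(z-o[2])/d[2]
        ~~~^^^^^^^
  File "h.py", line 10, in ray
    c,f,M,o=cal(n); K=np.array([[f,0,c['cx']],[0,f,c['cy']],[0,0,1.]])
            ~~~^^^
  File "h.py", line 5, in cal
    c=r.get_calibration(n); f=240/np.tan(np.radians(c['fov_y'])/2)
ValueError: time passes only in moves, steps and waits
```

View pics/a.png

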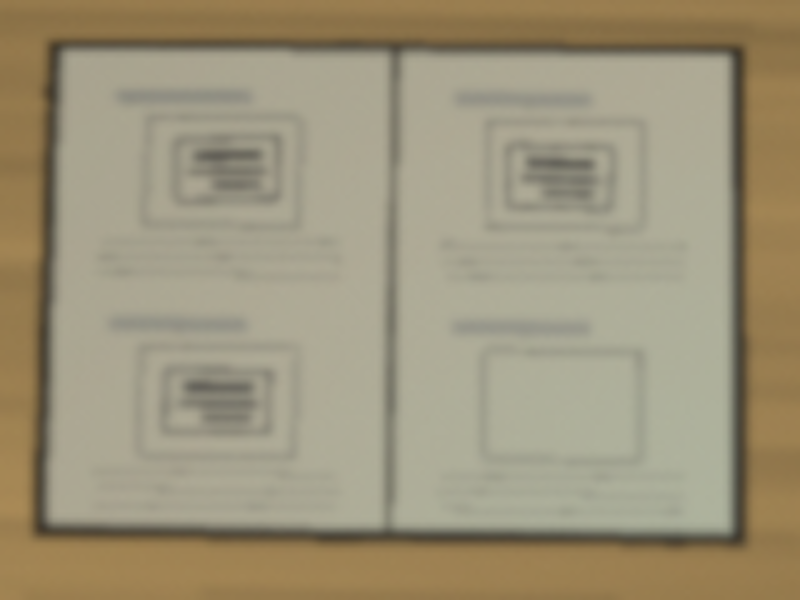

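View pics/b.png

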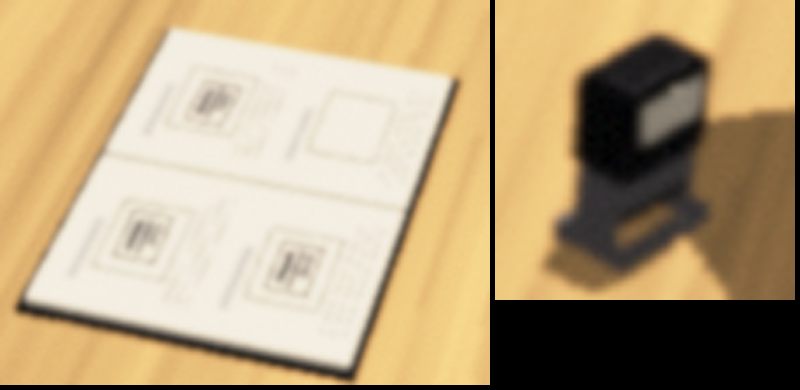

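The grey headings sit above the boxes (image up, world +x), so the page head points to +x. The stamp's label faces −x/+y, giving a stamp yaw of about −31°. The blank box corners in the crop are about (484,349), (643,351), (641,463) and (481,461).

```bash
sed -i 's/^def cal(n):/import functools\n@functools.lru_cache(None)\ndef cal(n):/' h.py; python3 - <<'E'
from h import *
np.set_printoptions(precision=4,suppress=True)
T=lambda q:[(onz('top',(u+.5)/5-.5+225,(v+.5)/5-.5+185,.008)) for u,v in q]
def rep(n,q):
    P=np.array(T(q)); print(n,P[:,:2].tolist(),P.mean(0)); 
    e=(P[0]-P[1])+(P[3]-P[2]); print(' y-dir yaw',np.degrees(np.arctan2(-e[0],e[1])), 'size',np.linalg.norm(P[0]-P[1]),np.linalg.norm(P[0]-P[3]))
rep('box',[(484,349),(643,351),(641,463),(481,461)])
rep('wallet',[(50,43),(741,47),(744,542),(37,533)])
rep('boxUL',[(149,116),(302,118),(299,228),(142,228)])
r.capture('top');print([(w('top',a['at']),a['conf']) for a in r.pinpoint('top','blank_box')])
r.capture('side');print([(w('side',a['at']),a['conf']) for a in r.pinpoint('side','blank_box')])
E
```

```text
box [[0.5153563954359093, -0.0204693878030087], [0.5157192435322548, -0.08873742973527646], [0.4675930094878411, -0.08839865819322577], [0.467213554457371, -0.020043359495101498]] [ 0.4915 -0.0544  0.008 ]
 y-dir yaw 0.3112968662388875 size 0.06826900620345144 0.04814472595834316
wallet [[0.6466580097890944, 0.17212249237673236], [0.6498021862337683, -0.13031794292706705], [0.4346506069504569, -0.13269573330458523], [0.43250439351405223, 0.1694172609589916]] [0.5409 0.0196 0.008 ]
 y-dir yaw 0.501377149306961 size 0.3024567783209146 0.21417070210629074
boxUL [[0.6147311308683759, 0.12729642877791175], [0.6149053742046818, 0.060446500658826036], [0.5664876596040848, 0.06043873552066584], [0.5653047912570704, 0.12860826731287808]] [0.5904 0.0942 0.008 ]
 y-dir yaw 0.5758736812815444 size 0.06685015520002309 0.049443745486299165
[]
[(array([ 0.4923, -0.0562,  0.0112]), 0.53)]
```

Request:
send_rows(
  motion=[
    {"travel": [0, 0, 0], "spin": 7},
    {"travel": [0, 0, 0], "spin": 7},
  ],
  gripper=1,
)

```text
time_s: 1.37
tcp_pos: [0.1767, -0.6515, 0.2266]
eef_rot: [-180.0, 0.0, -179.0]
contact_force: [0.4, -0.2, -0.1]
gripper_width: 0.0876
```

Request:
send_rows(
  motion=[
    {"travel": [-0.024, 0.032, 0], "spin": 0},
    {"travel": [-0.024, 0.032, 0], "spin": 0},
    {"travel": [-0.024, 0.032, 0], "spin": 0},
    {"travel": [-0.024, 0.032, 0], "spin": 0},
    {"travel": [-0.024, 0.032, 0], "spin": 0},
  ],
)

```text
time_s: 1.78
tcp_pos: [0.2937, -0.4904, 0.2237]
eef_rot: [179.9, -0.2, 179.8]
contact_force: [0.8, -1.0, 1.1]
gripper_width: 0.0877
```

Request:
send_rows(
  motion=[
    {"travel": [-0.024, 0.032, 0], "spin": 0},
    {"travel": [-0.024, 0.032, 0], "spin": 0},
    {"travel": [-0.024, 0.032, 0], "spin": 0},
    {"travel": [-0.024, 0.032, 0], "spin": 0},
    {"travel": [0, 0, 0], "spin": 0},
  ],
)

```text
time_s: 2.2
tcp_pos: [0.3965, -0.3521, 0.225]
eef_rot: [-180.0, 0.1, -180.0]
contact_force: [-1.1, -0.4, 0.1]
gripper_width: 0.0877
```

Request:
send_rows(
  motion=[
    {"travel": [0, 0, 0.01], "spin": 6.4},
    {"travel": [0, 0, 0.01], "spin": 6.4},
    {"travel": [0, 0, 0.01], "spin": 6.4},
    {"travel": [0, 0, 0.01], "spin": 6.4},
    {"travel": [0, 0, 0.01], "spin": 6.4},
  ],
)

```text
time_s: 2.62
tcp_pos: [0.4018, -0.3491, 0.1775]
eef_rot: [179.9, 0.6, 147.5]
contact_force: [-0.8, -0.8, 0.3]
gripper_width: 0.0874
```

Request:
send_rows(
  motion=[
    {"travel": [0, 0, 0], "spin": 0},
  ],
)

```text
time_s: 2.7
tcp_pos: [0.4009, -0.3485, 0.1758]
eef_rot: [179.9, 0.4, 147.2]
contact_force: [0.8, 0.6, -0.4]
gripper_width: 0.0877
```

Request:
send_rows(
  motion=[
    {"travel": [0, 0, 0], "spin": -2.1},
    {"travel": [-0.002, 0.029, 0], "spin": 0},
    {"travel": [-0.002, 0.029, 0], "spin": 0},
    {"travel": [0, 0, 0], "spin": 0},
  ],
)

```text
time_s: 3.03
tcp_pos: [0.4341, -0.3007, 0.1772]
eef_rot: [180.0, 0.4, 150.0]
contact_force: [0.1, -1.1, 0.2]
gripper_width: 0.0878
```

```bash
cat >> h.py <<'E'
def go(x,y,z,yaw,s=None):
    s=s or r.get_state(); p=s['tcp_pos']; a=np.radians(s['eef_rot'][2])
    dx,dy=x-p[0],y-p[1]
    print('pos',np.round(p,4),'rot',np.round(s['eef_rot'],2),'travel',np.round([dx*np.cos(a)+dy*np.sin(a),dx*np.sin(a)-dy*np.cos(a),p[2]-z],4),'spin',round(-((yaw-s['eef_rot'][2]+180)%360-180),2))
def cloud(n,d,c=(.434,-.3),rad=.06,z=(.085,.11)):
    c0,f,M,o=cal(n)
    vs,us=np.mgrid[0:480,0:640]; K=np.array([[f,0,c0['cx']],[0,f,c0['cy']],[0,0,1.]])
    q=cv2.undistortPoints(np.stack([us,vs],-1).reshape(-1,1,2).astype(float),K,np.array([c0['k1'],0,0,0,0.]))[:,0]
    P=(np.c_[q,np.ones(len(q))]*d.reshape(-1,1))@M.T+o
    return P[(np.hypot(P[:,0]-c[0],P[:,1]-c[1])<rad)&(P[:,2]>z[0])&(P[:,2]<z[1])&(d.ravel()>0)]
E
python3 - <<'E'
from h import *
go(.434,-.301,.051,149.3)
p,d=r.capture('side');q,_=r.capture('top')
cv2.imwrite('pics/c.png',np.hstack([cv2.resize(p[80:240,320:480],(400,400)),cv2.resize(q[200:360,380:540],(400,400))]))
for n in('top','side'):
  for t in('stamp','stamp_mid','cap_top','stamp_front'):print(n,t,[(np.round(w(n,a['at']),4),round(a['conf'],2)) for a in r.pinpoint(n,t)[:2]])
E
```

```text
pos [ 0.4341 -0.3007  0.1772] rot [179.98   0.43 150.02] travel [-0.     -0.0003  0.1262] spin 0.72
top stamp [(array([ 0.4349, -0.2979, -0.0019]), 0.74)]
top stamp_mid [(array([ 0.4322, -0.3014,  0.053 ]), 0.87)]
top cap_top [(array([ 0.4323, -0.3014,  0.0905]), 0.55)]
top stamp_front [(array([ 4.123e-01, -2.905e-01,  2.000e-04]), 0.52), (array([ 0.4355, -0.3012,  0.0529]), 0.36)]
side stamp [(array([ 0.4334, -0.3061, -0.0022]), 0.94)]
side stamp_mid [(array([ 0.4385, -0.3026,  0.0528]), 0.82)]
side cap_top [(array([ 0.4355, -0.2998,  0.0936]), 0.86), (array([0.6458, 0.3697, 0.0042]), 0.25)]
side stamp_front [(array([ 0.4158, -0.2889,  0.001 ]), 0.94)]
```

View pics/c.png

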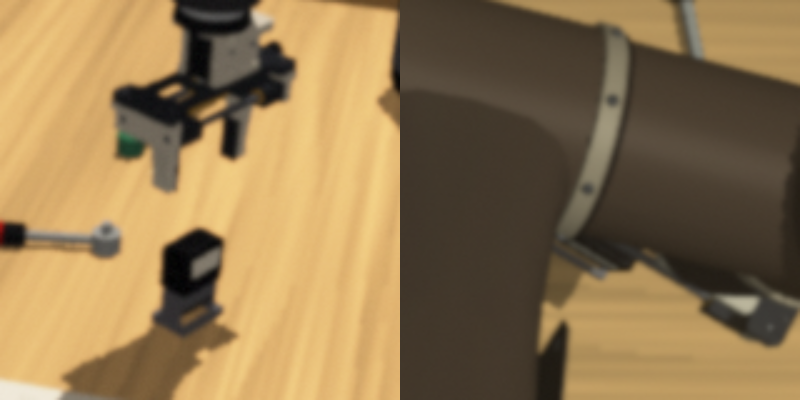

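The gripper hovers squarely above the stamp and its jaws line up with the stamp's width, so I'm going down to grip.

Request:
send_rows(
  motion=[
    {"travel": [0, 0, 0.034], "spin": 0.7},
    {"travel": [0, 0, 0.034], "spin": 0},
    {"travel": [0, 0, 0.03], "spin": 0},
    {"travel": [0, 0, 0.02], "spin": 0},
    {"travel": [0, 0, 0.006], "spin": 0},
  ],
)

```text
time_s: 3.95
tcp_pos: [0.4357, -0.3064, 0.0526]
eef_rot: [179.9, 1.0, 148.9]
contact_force: [-0.6, 0.1, 0.3]
gripper_width: 0.0877
```

Request:
send_rows(
  motion=[
    {"travel": [0, 0, 0], "spin": 0},
  ],
)

```text
time_s: 4.03
tcp_pos: [0.4345, -0.3063, 0.0511]
eef_rot: [179.9, 0.8, 148.9]
contact_force: [0.2, 0.0, -0.5]
gripper_width: 0.0873
```

```bash
python3 - <<'E'
from h import *
go(.434,-.301,.051,149.3)
E
```

```text
pos [ 0.4345 -0.3063  0.0511] rot [179.95   0.8  148.9 ] travel [0.0032 0.0043 0.0001] spin -0.4
```

Request:
send_rows(
  motion=[
    {"travel": [0.003, 0.0043, 0], "spin": 0},
    {"travel": [0, 0, 0], "spin": 0},
  ],
)

```text
time_s: 4.2
tcp_pos: [0.4344, -0.3013, 0.052]
eef_rot: [180.0, 0.8, 148.9]
contact_force: [-0.7, 0.7, -0.5]
gripper_width: 0.0875
```

Request:
send_rows(
  motion=[
    {"travel": [0, 0, 0], "spin": 0},
    {"travel": [0, 0, 0], "spin": 0},
    {"travel": [0, 0, 0], "spin": 0},
    {"travel": [0, 0, 0], "spin": 0},
    {"travel": [0, 0, 0], "spin": 0},
  ],
  gripper=-1,
  squeeze=40,
)

```text
time_s: 4.62
tcp_pos: [0.4377, -0.3018, 0.0572]
eef_rot: [179.8, 1.3, 149.0]
contact_force: [0.7, -0.3, -1.7]
gripper_width: 0.0619
```

Request:
send_rows(
  motion=[
    {"travel": [0, 0, 0], "spin": 0},
    {"travel": [0, 0, 0], "spin": 0},
  ],
)

```text
time_s: 4.78
tcp_pos: [0.4377, -0.3018, 0.0575]
eef_rot: [179.8, 1.3, 149.0]
contact_force: [0.1, 0.3, -2.0]
gripper_width: 0.0618
```

```bash
python3 - <<'E'
from h import *
s=r.get_state();print(s['tcp_pos'],s['eef_rot'],s['gripper_width'],s['contact_force'],s['moment'])
E
```

```text
[ 0.43767281 -0.30176749  0.05749504] [179.82948803   1.31828084 148.95417843] 0.061787271770810843 [ 0.14702787  0.25803812 -1.97026468] [0.01726673 0.03707598 0.02633959]
```

Request:
send_rows(
  motion=[
    {"travel": [0, 0, -0.015], "spin": 0},
    {"travel": [0, 0, -0.025], "spin": 0},
    {"travel": [0, 0, -0.025], "spin": 0},
    {"travel": [0.01, 0.03, 0], "spin": 0},
    {"travel": [0.011, 0.033, 0], "spin": 0},
  ],
)

```text
time_s: 5.2
tcp_pos: [0.4482, -0.2383, 0.1225]
eef_rot: [179.9, 1.0, 148.6]
contact_force: [0.2, 0.3, -2.4]
gripper_width: 0.0618
```

Request:
send_rows(
  motion=[
    {"travel": [0.011, 0.033, 0], "spin": 0},
    {"travel": [0.011, 0.033, 0], "spin": 0},
    {"travel": [0.011, 0.033, 0], "spin": 0},
    {"travel": [0.011, 0.033, 0], "spin": 0},
    {"travel": [0.005, 0.015, 0], "spin": 0},
  ],
)

```text
time_s: 5.62
tcp_pos: [0.4843, -0.0801, 0.1231]
eef_rot: [179.8, 1.1, 148.3]
contact_force: [-0.1, 0.3, -1.3]
gripper_width: 0.0617
```

Request:
send_rows(
  motion=[
    {"travel": [0, 0, 0], "spin": -6.3},
    {"travel": [0, 0, 0], "spin": -6.3},
    {"travel": [0, 0, 0], "spin": -6.3},
    {"travel": [0, 0, 0], "spin": -6.3},
    {"travel": [0, 0, 0], "spin": -6.2},
  ],
)

```text
time_s: 6.03
tcp_pos: [0.4847, -0.0743, 0.1225]
eef_rot: [-179.6, 1.0, -178.7]
contact_force: [-0.5, 0.9, -1.1]
gripper_width: 0.0618
```

Request:
send_rows(
  motion=[
    {"travel": [0, 0, 0], "spin": 0},
    {"travel": [0, 0, 0], "spin": 0},
  ],
)

```text
time_s: 6.2
tcp_pos: [0.4842, -0.0742, 0.1221]
eef_rot: [-179.6, 0.9, -178.6]
contact_force: [0.4, -1.2, -1.6]
gripper_width: 0.0616
```

```bash
python3 - <<'E'
from h import *
s=r.get_state();print(s['contact_force'],s['gripper_width'])
go(.4915,-.0545,.07,-179.6)
p,d=r.capture('side'); u=proj('side',[s['tcp_pos'][0],s['tcp_pos'][1],.08]).astype(int);print(u)
cv2.imwrite('pics/d.png',cv2.resize(p[max(0,u[1]-75):u[1]+75,u[0]-100:u[0]+100],(800,600),interpolation=cv2.INTER_CUBIC))
r.capture('top')
for n in('top','side'):
  for t in('stamp','stamp_mid','cap_top','stamp_front'):print(n,t,[(np.round(w(n,a['at']),4),round(a['conf'],2)) for a in r.pinpoint(n,t)[:2]])
E
```

```text
[ 0.41048817 -1.17537199 -1.58384166] 0.06162351016078913
pos [ 0.4842 -0.0742  0.1221] rot [-179.61    0.92 -178.6 ] travel [-0.0078  0.0195  0.0521] spin 1.0
[357 227]
top stamp []
top stamp_mid []
top cap_top []
top stamp_front []
side stamp [(array([ 0.4814, -0.0781,  0.0623]), 0.63), (array([ 0.4734,  0.3355, -0.0016]), 0.62)]
side stamp_mid [(array([ 0.4852, -0.0716,  0.116 ]), 0.69)]
side cap_top []
side stamp_front [(array([ 0.457 , -0.0758,  0.0693]), 0.64)]
```

View pics/d.png

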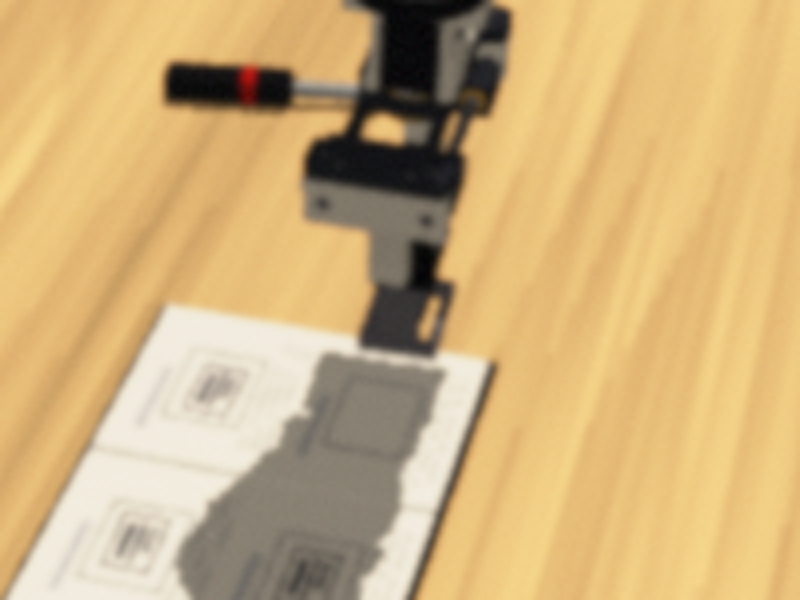

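The stamp is held upright over the page with the label side towards −x. I'm moving to just above the box.

Request:
send_rows(
  motion=[
    {"travel": [-0.0055, 0.0097, 0.01], "spin": 1},
    {"travel": [-0.0055, 0.0097, 0.01], "spin": 0},
    {"travel": [0, 0, 0.012], "spin": 0},
    {"travel": [0, 0, 0.012], "spin": 0},
    {"travel": [0, 0, 0.006], "spin": 0},
  ],
)

```text
time_s: 7.12
tcp_pos: [0.4988, -0.0529, 0.0718]
eef_rot: [-179.7, 1.2, -179.5]
contact_force: [0.3, -0.0, -1.8]
gripper_width: 0.0615
```

Request:
send_rows(
  motion=[
    {"travel": [0, 0, 0], "spin": 0},
    {"travel": [0, 0, 0], "spin": 0},
  ],
)

```text
time_s: 7.28
tcp_pos: [0.498, -0.0527, 0.0698]
eef_rot: [-179.6, 1.0, -179.4]
contact_force: [0.5, 0.6, -0.9]
gripper_width: 0.0625
```

```bash
python3 - <<'E'
from h import *
go(.4948,-.0545,.0685,-179.6)
E
```

```text
pos [ 0.498  -0.0527  0.0698] rot [-179.62    1.03 -179.43] travel [ 0.0032 -0.0018  0.0013] spin 0.17
```

Request:
send_rows(
  motion=[
    {"travel": [0.0032, -0.0018, 0], "spin": 0},
    {"travel": [0, 0, 0], "spin": 0},
  ],
)

```text
time_s: 7.45
tcp_pos: [0.4949, -0.0545, 0.0701]
eef_rot: [-179.6, 1.0, -179.4]
contact_force: [-0.9, -1.0, -1.5]
gripper_width: 0.0621
```

```bash
python3 - <<'E'
from h import *
go(.4948,-.0545,.0685,-179.6)
p,d=r.capture('side'); cv2.imwrite('pics/side_e.png',p)
x0,y0=315,215
a=cv2.resize(p[y0:y0+75,x0:x0+100],(800,600),interpolation=cv2.INTER_CUBIC)
b=[(.4915+i*.024,-.0545+j*.034,.008) for i,j in((1,1),(1,-1),(-1,-1),(-1,1))]
print([proj('side',q) for q in b])
cv2.imwrite('pics/e.png',a)
q,_=r.capture('top');cv2.imwrite('pics/top_e.png',q)
E
```

```text
pos [ 0.4949 -0.0545  0.0701] rot [-179.61    1.03 -179.4 ] travel [0.0001 0.     0.0016] spin 0.2
[array([337.68330428, 262.62223298]), array([345.18690477, 245.60434584]), array([364.3078733, 249.1194152]), array([357.46321332, 266.39143168])]
```

View pics/e.png

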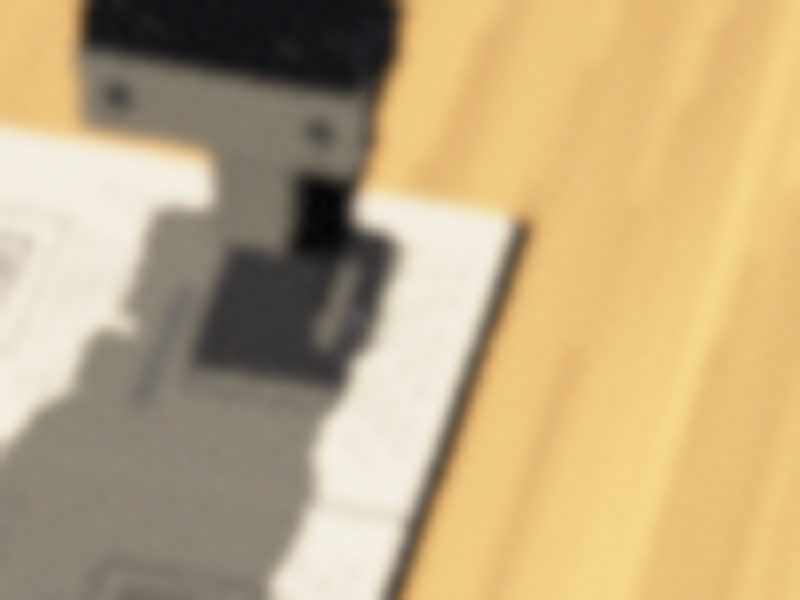

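```bash
python3 - <<'E'
from h import *
np.set_printoptions(precision=4,suppress=True)
f=lambda u,v,z:onz('side',(u+.5)/8-.5+315,(v+.5)/8-.5+215,z)
print('box corner seen',f(188,385,.008), 'expected',(.5155,-.0205))
for z in(.0105,.0126,.0145):
  print(z,'NL',f(197,366,z),'NR',f(338,386,z),'expected', (.5145,-.0215),(.4685,-.0215))
E
```

```text
box corner seen [ 0.5146 -0.0205  0.008 ] expected (0.5155, -0.0205)
0.0105 NL [ 0.5136 -0.0268  0.0105] NR [ 0.4715 -0.0298  0.0105] expected (0.5145, -0.0215) (0.4685, -0.0215)
0.0126 NL [ 0.513  -0.0244  0.0126] NR [ 0.471  -0.0273  0.0126] expected (0.5145, -0.0215) (0.4685, -0.0215)
0.0145 NL [ 0.5124 -0.0221  0.0145] NR [ 0.4705 -0.0251  0.0145] expected (0.5145, -0.0215) (0.4685, -0.0215)
```

Request:
send_rows(
  motion=[
    {"travel": [0, 0, 0.003], "spin": 0},
    {"travel": [0, 0, 0], "spin": 0},
  ],
)

```text
time_s: 7.72
tcp_pos: [0.4962, -0.0543, 0.0682]
eef_rot: [-179.6, 1.2, -179.4]
contact_force: [-0.8, 0.6, -1.0]
gripper_width: 0.0618
```

Request:
send_rows(
  motion=[
    {"travel": [0, 0, 0.002], "spin": 0},
    {"travel": [0, 0, 0], "spin": 0},
  ],
)

```text
time_s: 7.88
tcp_pos: [0.4965, -0.0544, 0.0664]
eef_rot: [-179.7, 1.3, -179.4]
contact_force: [0.1, 0.5, -1.8]
gripper_width: 0.062
```

Request:
send_rows(
  motion=[
    {"travel": [0, 0, 0.002], "spin": 0},
    {"travel": [0, 0, 0], "spin": 0},
  ],
)

```text
time_s: 8.05
tcp_pos: [0.497, -0.0544, 0.0646]
eef_rot: [-179.7, 1.3, -179.4]
contact_force: [-0.3, 0.0, 1.7]
gripper_width: 0.0619
```

```bash
python3 - <<'E'
from h import *
go(.4948,-.0545,.0655,-179.6); print(r.get_state()['contact_force'])
E
```

```text
pos [ 0.497  -0.0544  0.0646] rot [-179.66    1.32 -179.41] travel [ 0.0022 -0.0001 -0.0009] spin 0.19
[-0.32018826  0.02797215  1.73815869]
```

Request:
send_rows(
  motion=[
    {"travel": [0, 0, -0.003], "spin": 0},
    {"travel": [0.003, 0, 0], "spin": 0.2},
    {"travel": [0, 0, 0], "spin": 0},
  ],
)

```text
time_s: 8.3
tcp_pos: [0.4936, -0.0544, 0.0676]
eef_rot: [-179.7, 1.3, -179.6]
contact_force: [-0.7, 0.3, -2.6]
gripper_width: 0.0619
```

Request:
send_rows(
  motion=[
    {"travel": [0.0005, 0, 0.002], "spin": 0},
    {"travel": [0, 0, 0], "spin": 0},
  ],
)

```text
time_s: 8.47
tcp_pos: [0.4929, -0.0544, 0.0655]
eef_rot: [-179.7, 1.3, -179.6]
contact_force: [-0.4, -0.7, -1.6]
gripper_width: 0.0618
```

```bash
python3 - <<'E'
from h import *
go(.4945,-.0545,.0645,-179.6); print(r.get_state()['contact_force'])
E
```

```text
pos [ 0.4929 -0.0544  0.0655] rot [-179.67    1.3  -179.64] travel [-0.0016 -0.0001  0.001 ] spin -0.04
[-0.43642495 -0.73397428 -1.57361946]
```

Request:
send_rows(
  motion=[
    {"travel": [-0.0012, 0, 0.0012], "spin": 0},
    {"travel": [0, 0, 0], "spin": 0},
  ],
)

```text
time_s: 8.63
tcp_pos: [0.4939, -0.0544, 0.0643]
eef_rot: [-179.7, 1.3, -179.6]
contact_force: [-0.6, -0.1, 0.2]
gripper_width: 0.062
```

```bash
python3 - <<'E'
from h import *
go(.4945,-.0545,.0645,-179.6); print(r.get_state()['contact_force'])
A=np.mean([r.capture('side')[0].astype(float) for _ in range(6)],0)
p=np.clip(A,0,255).astype(np.uint8)
x0,y0=325,225
a=cv2.resize(p[y0:y0+60,x0:x0+60],(600,600),interpolation=cv2.INTER_CUBIC)
cv2.imwrite('pics/f.png',np.clip(a.astype(float)*1.5,0,255).astype(np.uint8))
E
```

```text
pos [ 0.4939 -0.0544  0.0643] rot [-179.66    1.28 -179.62] travel [-0.0006 -0.0001 -0.0002] spin -0.02
[-0.57003522 -0.1384127   0.2113409 ]
```

View pics/f.png

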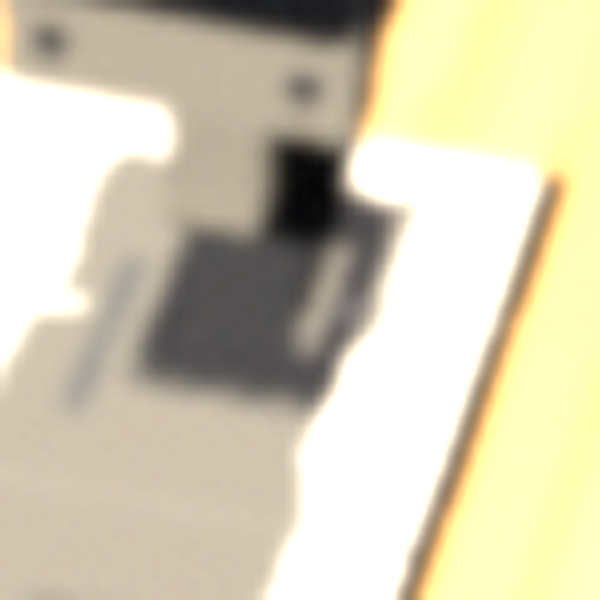

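```bash
python3 - <<'E'
from h import *
np.set_printoptions(precision=4,suppress=True)
f=lambda u,v,z=.008:onz('side',(u+.5)/10-.5+325,(v+.5)/10-.5+225,z)[:2]
print('NL',f(143,377),'NR',f(318,406),'FR top',f(408,212,.018),'expected',(.5145,-.0215),(.4685,-.0215),(.4685,-.0875))
# subpixel: gray profile across near edge & left edge
A=cv2.cvtColor(np.mean([r.capture('side')[0] for _ in range(4)],0).astype(np.float32),cv2.COLOR_BGR2GRAY)
def prof(P,Q,z=.008,n=41):
    uv=np.array([proj('side',[*(np.array(P)+(np.array(Q)-P)*t),z]) for t in np.linspace(0,1,n)],np.float32)
    g=cv2.remap(A,uv[None,:,0],uv[None,:,1],cv2.INTER_CUBIC)[0]; return g
for x in(.505,.495,.485,.475): print('near edge x',x,np.round(prof((x,-.040),(x,-.010),n=16)))   # y step 2mm
for y in(-.03,-.04,-.05): print('left edge y',y,np.round(prof((.500,y),(.530,y),n=16)))
E
```

```text
NL [ 0.5132 -0.0226] NR [ 0.4711 -0.0241] FR top [ 0.4656 -0.0896] expected (0.5145, -0.0215) (0.4685, -0.0215) (0.4685, -0.0875)
near edge x 0.505 [ 56.  56.  55.  55.  55.  58.  63.  72.  83.  96. 107. 118. 125. 130.
 132. 133.]
near edge x 0.495 [ 55.  55.  55.  55.  56.  59.  67.  74.  88. 100. 113. 122. 129. 132.
 134. 133.]
near edge x 0.485 [ 56.  55.  55.  55.  56.  59.  66.  73.  86.  98. 112. 120. 128. 131.
 133. 133.]
near edge x 0.475 [ 64.  59.  57.  55.  55.  60.  67.  77.  88. 102. 113. 124. 129. 132.
 134. 135.]
left edge y -0.03 [ 57.  58.  58.  58.  58.  59.  61.  73.  93. 113. 123. 124. 119. 114.
 115. 122.]
left edge y -0.04 [ 55.  55.  56.  56.  56.  53.  53.  61.  79. 101. 118. 122. 118. 114.
 117. 126.]
left edge y -0.05 [ 55.  55.  55.  55.  55.  53.  53.  61.  80. 102. 118. 123. 117. 112.
 114. 122.]
```

Request:
send_rows(
  motion=[
    {"travel": [0, 0, -0.002], "spin": 0},
    {"travel": [0, 0.0013, 0], "spin": 0},
    {"travel": [0, 0, 0.002], "spin": 0},
    {"travel": [0, 0, 0.001], "spin": 0},
  ],
)

```text
time_s: 9.47
tcp_pos: [0.4944, -0.053, 0.0636]
eef_rot: [-179.7, 1.4, -179.6]
contact_force: [-1.0, -1.0, 2.5]
gripper_width: 0.0621
```

Request:
send_rows(
  motion=[
    {"travel": [0, 0, 0.002], "spin": 0},
    {"travel": [0, 0, 0], "spin": 0},
  ],
)

```text
time_s: 9.63
tcp_pos: [0.4944, -0.053, 0.0613]
eef_rot: [-179.7, 1.3, -179.6]
contact_force: [-1.2, 0.2, 1.9]
gripper_width: 0.0621
```

Request:
send_rows(
  motion=[
    {"travel": [0, 0, 0.002], "spin": 0},
    {"travel": [0, 0, 0], "spin": 0},
  ],
)

```text
time_s: 9.8
tcp_pos: [0.4945, -0.053, 0.0592]
eef_rot: [-179.7, 1.3, -179.6]
contact_force: [-1.1, 0.3, 2.7]
gripper_width: 0.0616
```

```bash
python3 - <<'E'
from h import *
go(.4945,-.053,.0605,-179.6); print(r.get_state()['contact_force'],r.get_state()['moment'])
E
```

```text
pos [ 0.4945 -0.053   0.0592] rot [-179.67    1.35 -179.62] travel [ 0.     -0.     -0.0013] spin -0.02
[-1.06706134  0.34779311  2.73709617] [0.17861943 0.39411033 0.0388205 ]
```

Request:
send_rows(
  motion=[
    {"travel": [0, 0, 0.002], "spin": 0},
    {"travel": [0, 0, 0.002], "spin": 0},
    {"travel": [0, 0, 0], "spin": 0},
  ],
)

```text
time_s: 10.05
tcp_pos: [0.4946, -0.0531, 0.0549]
eef_rot: [-179.7, 1.3, -179.6]
contact_force: [-1.1, -0.1, 2.5]
gripper_width: 0.0623
```

Request:
send_rows(
  motion=[
    {"travel": [0, 0, 0.002], "spin": 0},
    {"travel": [0, 0, 0], "spin": 0},
  ],
)

```text
time_s: 10.22
tcp_pos: [0.4946, -0.0531, 0.0527]
eef_rot: [-179.7, 1.3, -179.6]
contact_force: [-1.5, 0.1, 3.7]
gripper_width: 0.0622
```

Request:
send_rows(
  motion=[
    {"travel": [0, 0, 0.0015], "spin": 0},
    {"travel": [0, 0, 0], "spin": 0},
  ],
)

```text
time_s: 10.38
tcp_pos: [0.4947, -0.0531, 0.051]
eef_rot: [-179.7, 1.3, -179.6]
contact_force: [-1.2, 1.4, 3.4]
gripper_width: 0.0618
```

Request:
send_rows(
  motion=[
    {"travel": [0, 0, 0.0015], "spin": 0},
    {"travel": [0, 0, 0], "spin": 0},
  ],
)

```text
time_s: 10.55
tcp_pos: [0.4947, -0.0531, 0.0495]
eef_rot: [-179.7, 1.3, -179.6]
contact_force: [-2.0, 0.3, 3.7]
gripper_width: 0.0618
```

Request:
send_rows(
  motion=[
    {"travel": [0, 0, 0.0012], "spin": 0},
    {"travel": [0, 0, 0], "spin": 0},
  ],
)

```text
time_s: 10.72
tcp_pos: [0.4947, -0.0531, 0.0482]
eef_rot: [-179.7, 1.3, -179.6]
contact_force: [-1.4, -0.7, 3.9]
gripper_width: 0.0621
```

Request:
send_rows(
  motion=[
    {"travel": [0, 0, 0.0012], "spin": 0},
    {"travel": [0, 0, 0], "spin": 0},
  ],
)

```text
time_s: 10.88
tcp_pos: [0.4947, -0.0531, 0.0469]
eef_rot: [-179.7, 1.3, -179.6]
contact_force: [-1.6, 0.8, 4.0]
gripper_width: 0.0619
```

Request:
send_rows(
  motion=[
    {"travel": [0, 0, 0.0012], "spin": 0},
    {"travel": [0, 0, 0], "spin": 0},
  ],
)

```text
time_s: 11.05
tcp_pos: [0.4947, -0.0532, 0.0458]
eef_rot: [-179.7, 1.3, -179.6]
contact_force: [-1.4, 0.7, 6.5]
gripper_width: 0.0615
```

Request:
send_rows(
  motion=[
    {"travel": [0, 0, 0.001], "spin": 0},
    {"travel": [0, 0, 0], "spin": 0},
  ],
)

```text
time_s: 11.22
tcp_pos: [0.4948, -0.0532, 0.045]
eef_rot: [-179.7, 1.3, -179.6]
contact_force: [-1.9, -0.1, 7.1]
gripper_width: 0.0619
```

Request:
send_rows(
  motion=[
    {"travel": [0, 0, 0.001], "spin": 0},
    {"travel": [0, 0, 0], "spin": 0},
  ],
)

```text
time_s: 11.38
tcp_pos: [0.4948, -0.0532, 0.0444]
eef_rot: [-179.7, 1.4, -179.6]
contact_force: [-3.0, 1.2, 7.3]
gripper_width: 0.062
```

Request:
send_rows(
  motion=[
    {"travel": [0, 0, 0.001], "spin": 0},
    {"travel": [0, 0, 0], "spin": 0},
  ],
)

```text
time_s: 11.55
tcp_pos: [0.4948, -0.0532, 0.0439]
eef_rot: [-179.6, 1.4, -179.6]
contact_force: [-3.5, 0.1, 9.2]
gripper_width: 0.062
```

```bash
python3 - <<'E'
from h import *
r.capture('side'); s=r.get_state(); print(s['tcp_pos'],s['contact_force'])
r.capture('side'); s=r.get_state(); print(s['tcp_pos'],s['contact_force'])
E
```

```text
[ 0.49484391 -0.0531725   0.04400466] [-3.56009433  1.37551851  8.71186442]
[ 0.49485443 -0.05315042  0.04403315] [-4.01671791  0.48750773  8.6430277 ]
```

Request:
send_rows(
  motion=[
    {"travel": [0.0006, 0, 0.001], "spin": 0},
  ],
)

```text
time_s: 11.73
tcp_pos: [0.4948, -0.0531, 0.0435]
eef_rot: [-179.7, 1.4, -179.6]
contact_force: [-1.4, -0.8, 9.9]
gripper_width: 0.0616
```

Request:
send_rows(
  motion=[
    {"travel": [0.0003, 0, 0.001], "spin": 0},
  ],
)

```text
time_s: 11.82
tcp_pos: [0.4948, -0.0532, 0.043]
eef_rot: [-179.6, 1.5, -179.5]
contact_force: [-2.8, -0.7, 9.6]
gripper_width: 0.0623
```

```bash
python3 - <<'E'
from h import *
r.capture('side'); s=r.get_state(); print(s['tcp_pos'],s['contact_force'])
r.capture('side'); s=r.get_state(); print(s['tcp_pos'],s['contact_force'])
E
```

```text
[ 0.49479429 -0.05312253  0.04292411] [-3.24870154  0.32494275  9.26558072]
[ 0.49482172 -0.05316146  0.04298492] [-3.00741688  0.19503499 10.02333239]
```

Request:
send_rows(
  motion=[
    {"travel": [0.0003, 0, 0.0008], "spin": 0},
  ],
)

```text
time_s: 12.0
tcp_pos: [0.4948, -0.0532, 0.0427]
eef_rot: [-179.6, 1.5, -179.5]
contact_force: [-3.8, 0.8, 10.3]
gripper_width: 0.0624
```

```bash
python3 - <<'E'
from h import *
for i in range(3): r.capture('side'); s=r.get_state(); print(s['tcp_pos'],s['contact_force'])
E
```

```text
[ 0.4948303  -0.05317361  0.0426952 ] [-3.53194215  0.07026203 11.22276713]
[ 0.49484302 -0.05315782  0.04272539] [-3.33945847 -0.19799509 11.29539206]
[ 0.49482529 -0.05317     0.04272805] [-3.37922982 -0.32709188 10.69390979]
```

Request:
send_rows(
  motion=[
    {"travel": [0.0003, 0, 0.0008], "spin": 0},
  ],
)

```text
time_s: 12.23
tcp_pos: [0.4948, -0.0532, 0.0425]
eef_rot: [-179.6, 1.5, -179.5]
contact_force: [-3.7, 0.6, 10.7]
gripper_width: 0.0621
```

```bash
python3 - <<'E'
from h import *
for i in range(3): r.capture('side'); s=r.get_state(); print(s['tcp_pos'],s['contact_force'])
E
```

```text
[ 0.49486916 -0.05313175  0.04246837] [-3.06793563 -0.06375649 10.84301214]
[ 0.49485484 -0.05315094  0.04249335] [-4.13054367 -0.07966123 10.90182387]
[ 0.4948377  -0.05315909  0.04249515] [-3.01855504  0.6521574  10.86255197]
```

Request:
send_rows(
  motion=[
    {"travel": [0.0003, 0, 0.0009], "spin": 0},
  ],
)

```text
time_s: 12.47
tcp_pos: [0.4949, -0.0532, 0.0422]
eef_rot: [-179.6, 1.6, -179.5]
contact_force: [-2.4, 1.5, 11.4]
gripper_width: 0.0625
```

```bash
python3 - <<'E'
from h import *
for i in range(3): r.capture('side'); s=r.get_state(); print(s['tcp_pos'],s['contact_force'],s['gripper_width'])
E
```

```text
[ 0.49485183 -0.05316207  0.04214859] [-3.13294037  0.73923887 10.57864882] 0.06177280608626425
[ 0.49486489 -0.05315743  0.04218182] [-4.3593089   1.01292637 12.19665836] 0.061898989286082326
[ 0.4948596  -0.05315953  0.04219359] [-3.65865862  0.98530088 12.25959999] 0.06226000203593704
```

Request:
send_rows(
  motion=[
    {"travel": [0.0003, 0, 0.0009], "spin": 0},
  ],
  squeeze=55,
)

```text
time_s: 12.7
tcp_pos: [0.4949, -0.0532, 0.042]
eef_rot: [-179.6, 1.6, -179.5]
contact_force: [-5.0, 1.3, 15.7]
gripper_width: 0.0618
```

```bash
python3 - <<'E'
from h import *
for i in range(3): r.capture('side'); s=r.get_state(); print(s['tcp_pos'],s['contact_force'],s['gripper_width'])
E
```

```text
[ 0.49486574 -0.05314678  0.04199182] [-4.62936399  0.77859842 13.52651049] 0.06184248538972681
[ 0.4948618  -0.05314349  0.04201631] [-4.54060687  0.52565033 13.2358695 ] 0.06212327145262573
[ 0.49485238 -0.05315586  0.04204145] [-4.15313548  1.33398769 13.0772387 ] 0.06179514424394705
```

Request:
send_rows(
  motion=[
    {"travel": [0.0005, 0, 0.00095], "spin": 0},
  ],
)

```text
time_s: 12.93
tcp_pos: [0.4949, -0.0531, 0.0419]
eef_rot: [-179.6, 1.7, -179.5]
contact_force: [-4.4, 0.2, 15.5]
gripper_width: 0.0618
```

```bash
python3 - <<'E'
from h import *
for i in range(8): r.capture('side'); s=r.get_state(); print(round(s['time_s'],2),s['tcp_pos'],s['contact_force'])
E
```

```text
12.98 [ 0.49488297 -0.05313384  0.04195314] [-4.31198015  1.3658482  14.80278657]
13.03 [ 0.49487091 -0.05311632  0.0419648 ] [-4.21734294  1.05093437 13.8419888 ]
13.08 [ 0.49487308 -0.05312374  0.04197953] [-4.79601611  1.23294637 14.81166495]
13.13 [ 0.49485692 -0.05312084  0.04196569] [-4.06206753  1.27037296 14.25304918]
13.18 [ 0.49484547 -0.05312844  0.04194761] [-3.76038373  0.71234934 14.99435932]
13.23 [ 0.49487437 -0.05312221  0.04194569] [-5.04432124  1.28392769 14.6291693 ]
13.28 [ 0.4948469  -0.05312914  0.04195161] [-3.97000735 -0.26278849 13.97077875]
13.33 [ 0.49487249 -0.05312572  0.04194402] [-4.03653549  0.81833702 13.15944116]
```

Request:
send_rows(
  motion=[
    {"travel": [0.0005, 0, 0.00105], "spin": 0},
  ],
)

```text
time_s: 13.42
tcp_pos: [0.4949, -0.0531, 0.0419]
eef_rot: [-179.6, 1.7, -179.4]
contact_force: [-4.3, 1.2, 17.0]
gripper_width: 0.0617
```

```bash
python3 - <<'E'
from h import *
for i in range(14): r.capture('side'); s=r.get_state(); print(round(s['time_s'],2),s['tcp_pos'],s['contact_force'])
E
```

```text
13.47 [ 0.49490872 -0.05312336  0.04187848] [-3.71232002  0.13069393 16.63270402]
13.52 [ 0.49489212 -0.05310699  0.04188377] [-4.61768598  0.17369602 15.96791727]
13.57 [ 0.49486631 -0.05311311  0.04189946] [-4.87007285  0.94081083 15.91129742]
13.62 [ 0.49489454 -0.05312404  0.04189817] [-4.4593234  -0.41942275 15.65024745]
13.67 [ 0.4948585  -0.05312636  0.04188288] [-5.11656217  0.88966587 15.02523097]
13.72 [ 0.49488056 -0.05309992  0.04186946] [-4.10514603  0.84768189 15.71457374]
13.77 [ 0.49487875 -0.05313822  0.04188639] [-5.13252698  0.93556915 16.07112045]
13.82 [ 0.49487142 -0.05312282  0.04188032] [-5.48529637  0.38733877 16.61737644]
13.87 [ 0.49488297 -0.05314223  0.04188893] [-4.63782111  0.12090738 15.3787452 ]
13.92 [ 0.49485757 -0.05312843  0.04187085] [-3.99421529  0.74013418 15.82932059]
13.97 [ 0.49486575 -0.05310091  0.04185035] [-3.34187782  0.65123907 15.21733169]
14.02 [ 0.49487149 -0.05312669  0.04187546] [-4.80933506  0.10858567 15.06981688]
14.07 [ 0.49486525 -0.05312932  0.0418709 ] [-4.80357527  1.34395204 16.34219441]
14.12 [ 0.4948627  -0.05311477  0.04186309] [-4.1903067   0.77215468 15.17171808]
```

Request:
send_rows(
  motion=[
    {"travel": [0.0005, 0, -0.0005], "spin": 0},
    {"travel": [0, 0, -0.002], "spin": 0},
    {"travel": [0, 0, -0.003], "spin": 0},
    {"travel": [0, 0, -0.003], "spin": 0},
    {"travel": [0, 0, -0.003], "spin": 0},
  ],
)

```text
time_s: 14.53
tcp_pos: [0.4945, -0.053, 0.0548]
eef_rot: [-179.6, 1.8, -179.4]
contact_force: [-1.1, 0.7, 3.0]
gripper_width: 0.0618
```

Request:
send_rows(
  motion=[
    {"travel": [0, 0, -0.003], "spin": 0},
    {"travel": [0, 0, -0.003], "spin": 0},
    {"travel": [0, 0, -0.003], "spin": 0},
    {"travel": [0, 0, 0], "spin": 0},
  ],
)

```text
time_s: 14.87
tcp_pos: [0.4945, -0.0528, 0.0649]
eef_rot: [-179.6, 1.9, -179.4]
contact_force: [-1.2, 0.7, 1.9]
gripper_width: 0.0618
```

```bash
python3 - <<'E'
from h import *
go(.4945,-.0531,.0645,-179.6); print(r.get_state()['contact_force'])
E
```

```text
pos [ 0.4945 -0.0528  0.0649] rot [-179.64    1.85 -179.41] travel [ 0.     -0.0003  0.0004] spin 0.19
[-1.23360001  0.67182081  1.92514204]
```

Request:
send_rows(
  motion=[
    {"travel": [0, 0, -0.001], "spin": 0},
    {"travel": [0, 0, 0], "spin": 0},
  ],
)

```text
time_s: 15.03
tcp_pos: [0.4945, -0.0528, 0.0658]
eef_rot: [-179.7, 1.9, -179.4]
contact_force: [0.4, 1.4, -1.3]
gripper_width: 0.0619
```

Request:
send_rows(
  motion=[
    {"travel": [0, 0, -0.001], "spin": 0},
    {"travel": [0, 0, 0], "spin": 0},
  ],
)

```text
time_s: 15.2
tcp_pos: [0.4941, -0.0528, 0.0663]
eef_rot: [-179.7, 1.8, -179.4]
contact_force: [-0.6, 0.7, -1.0]
gripper_width: 0.0623
```

Request:
send_rows(
  motion=[
    {"travel": [0, 0, -0.001], "spin": 0},
    {"travel": [0, 0, 0], "spin": 0},
  ],
)

```text
time_s: 15.37
tcp_pos: [0.4937, -0.0529, 0.0669]
eef_rot: [-179.6, 1.8, -179.4]
contact_force: [0.7, -0.0, -1.7]
gripper_width: 0.0619
```

```bash
python3 - <<'E'
from h import *
go(.4945,-.0531,.0645,-179.6); print(r.get_state()['contact_force'])
E
```

```text
pos [ 0.4937 -0.0529  0.0669] rot [-179.64    1.76 -179.45] travel [-0.0008 -0.0002  0.0024] spin 0.15
[ 0.72221112 -0.00260713 -1.66397484]
```

Request:
send_rows(
  motion=[
    {"travel": [0, 0, -0.005], "spin": 0},
    {"travel": [0, 0, -0.015], "spin": 0},
    {"travel": [0, 0, -0.02], "spin": 0},
    {"travel": [0, -0.02, 0], "spin": 0},
    {"travel": [0.005, -0.03, 0], "spin": 0},
  ],
)

```text
time_s: 15.78
tcp_pos: [0.4886, -0.1009, 0.1094]
eef_rot: [-179.6, 1.7, -179.2]
contact_force: [0.0, -1.0, -1.0]
gripper_width: 0.062
```

Request:
send_rows(
  motion=[
    {"travel": [0.007, -0.035, 0], "spin": 0},
    {"travel": [0.007, -0.035, 0], "spin": 0},
    {"travel": [0.007, -0.035, 0], "spin": 0},
    {"travel": [0.005, -0.025, 0], "spin": 0},
    {"travel": [0, 0, 0], "spin": 0},
  ],
)

```text
time_s: 16.2
tcp_pos: [0.4642, -0.2387, 0.1129]
eef_rot: [-179.6, 2.0, -179.0]
contact_force: [1.3, -0.3, -1.8]
gripper_width: 0.0619
```

```bash
python3 - <<'E'
from h import *
go(.46,-.23,.0575,-179.6)
p=r.capture('side')[0]; q=r.capture('top')[0]
cv2.imwrite('pics/g.png',np.hstack([cv2.resize(p[180:300,290:410],(400,400),interpolation=cv2.INTER_CUBIC),cv2.resize(q[190:300,285:395],(400,400),interpolation=cv2.INTER_CUBIC)]))
E
```

```text
pos [ 0.4642 -0.2387  0.1129] rot [-179.56    1.96 -178.98] travel [0.0041 0.0087 0.0554] spin 0.62
```

View pics/g.png

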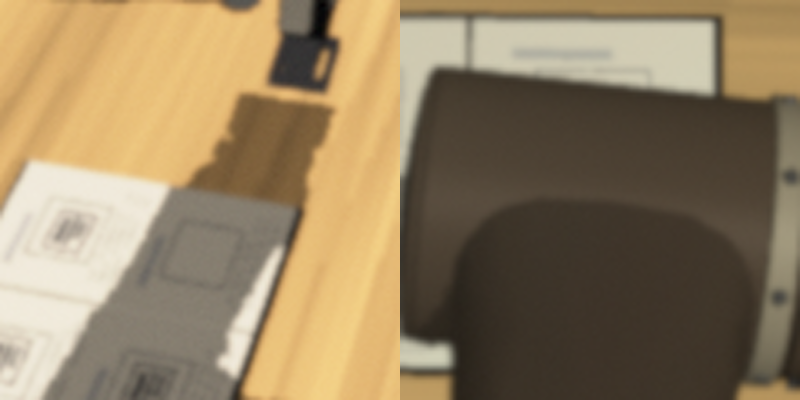

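No mark shows in the box; the renderer may not draw prints. The force record does show about 17 N held solid for about 0.7 s. Next I'm standing the stamp down at a clear spot on the bench.

Request:
send_rows(
  motion=[
    {"travel": [0.004, 0.008, 0.015], "spin": 0},
    {"travel": [0, 0, 0.015], "spin": 0},
    {"travel": [0, 0, 0.012], "spin": 0},
    {"travel": [0, 0, 0.006], "spin": 0},
    {"travel": [0, 0, 0], "spin": 0},
  ],
)

```text
time_s: 16.72
tcp_pos: [0.4642, -0.2253, 0.0649]
eef_rot: [-179.6, 2.2, -178.8]
contact_force: [-0.1, 0.3, -1.2]
gripper_width: 0.0622
```

Request:
send_rows(
  motion=[
    {"travel": [0, 0, 0.002], "spin": 0},
    {"travel": [0, 0, 0], "spin": 0},
  ],
)

```text
time_s: 16.88
tcp_pos: [0.4649, -0.2241, 0.0633]
eef_rot: [-179.6, 2.2, -178.7]
contact_force: [0.3, -0.3, -1.8]
gripper_width: 0.0618
```

```bash
python3 - <<'E'
from h import *
go(.46,-.23,.0575,-179.6); print(r.get_state()['contact_force'])
E
```

```text
pos [ 0.4649 -0.2241  0.0633] rot [-179.57    2.18 -178.73] travel [ 0.0051 -0.0058  0.0058] spin 0.87
[ 0.32111671 -0.27792578 -1.80655981]
```

Request:
send_rows(
  motion=[
    {"travel": [0, 0, 0.002], "spin": 0},
    {"travel": [0, 0, 0.002], "spin": 0},
    {"travel": [0, 0, 0], "spin": 0},
  ],
)

```text
time_s: 17.13
tcp_pos: [0.4665, -0.2238, 0.0605]
eef_rot: [-179.5, 2.3, -178.7]
contact_force: [-0.4, 0.5, -1.3]
gripper_width: 0.0618
```

Request:
send_rows(
  motion=[
    {"travel": [0, 0, 0.001], "spin": 0},
    {"travel": [0, 0, 0], "spin": 0},
  ],
)

```text
time_s: 17.3
tcp_pos: [0.4669, -0.2239, 0.0599]
eef_rot: [-179.5, 2.4, -178.7]
contact_force: [0.4, 0.0, -1.6]
gripper_width: 0.062
```

Request:
send_rows(
  motion=[
    {"travel": [0, 0, 0.001], "spin": 0},
    {"travel": [0, 0, 0], "spin": 0},
  ],
)

```text
time_s: 17.47
tcp_pos: [0.467, -0.224, 0.0591]
eef_rot: [-179.5, 2.4, -178.7]
contact_force: [0.7, 0.2, -1.5]
gripper_width: 0.0617
```

Request:
send_rows(
  motion=[
    {"travel": [0, 0, 0.0015], "spin": 0},
    {"travel": [0, 0, 0], "spin": 0},
  ],
)

```text
time_s: 17.63
tcp_pos: [0.4673, -0.2242, 0.0577]
eef_rot: [-179.5, 2.4, -178.7]
contact_force: [-0.0, 0.5, -1.5]
gripper_width: 0.0617
```

Request:
send_rows(
  motion=[
    {"travel": [0, 0, 0.001], "spin": 0},
    {"travel": [0, 0, 0], "spin": 0},
  ],
)

```text
time_s: 17.8
tcp_pos: [0.4675, -0.2243, 0.0569]
eef_rot: [-179.5, 2.5, -178.7]
contact_force: [-0.5, 1.0, 1.1]
gripper_width: 0.0622
```

Request:
send_rows(
  motion=[
    {"travel": [0, 0, 0.0005], "spin": 0},
    {"travel": [0, 0, 0], "spin": 0},
  ],
)

```text
time_s: 17.97
tcp_pos: [0.4675, -0.2243, 0.0565]
eef_rot: [-179.5, 2.5, -178.7]
contact_force: [-0.6, 0.7, 1.9]
gripper_width: 0.0619
```

Request:
send_rows(
  motion=[
    {"travel": [0, 0, 0], "spin": 0},
    {"travel": [0, 0, 0], "spin": 0},
    {"travel": [0, 0, 0], "spin": 0},
    {"travel": [0, 0, 0], "spin": 0},
    {"travel": [0, 0, 0], "spin": 0},
  ],
  gripper=1,
)

```text
time_s: 18.38
tcp_pos: [0.468, -0.2244, 0.0566]
eef_rot: [-179.5, 2.5, -178.7]
contact_force: [-0.2, -0.3, -0.7]
gripper_width: 0.0857
```

Request:
send_rows(
  motion=[
    {"travel": [0, 0, 0], "spin": 0},
  ],
)

```text
time_s: 18.47
tcp_pos: [0.468, -0.2244, 0.0566]
eef_rot: [-179.5, 2.5, -178.7]
contact_force: [-0.2, -0.0, -0.1]
gripper_width: 0.0869
```

Released. I'm raising the gripper straight up, then clearing away to check.

Request:
send_rows(
  motion=[
    {"travel": [0, 0, -0.01], "spin": 0},
    {"travel": [0, 0, -0.025], "spin": 0},
    {"travel": [0, 0, -0.035], "spin": 0},
    {"travel": [0, 0, -0.035], "spin": 0},
    {"travel": [0, 0, -0.035], "spin": 0},
  ],
)

```text
time_s: 18.88
tcp_pos: [0.4562, -0.2226, 0.1958]
eef_rot: [-179.7, 1.5, -178.7]
contact_force: [1.1, -0.1, -0.4]
gripper_width: 0.0876
```

Request:
send_rows(
  motion=[
    {"travel": [0.02, -0.035, 0], "spin": 0},
    {"travel": [0.02, -0.035, 0], "spin": 0},
    {"travel": [0.02, -0.035, 0], "spin": 0},
    {"travel": [0.02, -0.035, 0], "spin": 0},
    {"travel": [0.01, -0.035, 0], "spin": 0},
  ],
)

```text
time_s: 19.3
tcp_pos: [0.376, -0.4017, 0.2117]
eef_rot: [-179.1, 2.9, -177.8]
contact_force: [1.6, -0.0, 0.3]
gripper_width: 0.0877
```

Request:
send_rows(
  motion=[
    {"travel": [0.01, -0.035, 0], "spin": 0},
    {"travel": [0.01, -0.035, 0], "spin": 0},
    {"travel": [0.01, -0.035, 0], "spin": 0},
    {"travel": [0, 0, 0], "spin": 0},
  ],
)

```text
time_s: 19.63
tcp_pos: [0.3447, -0.5176, 0.2162]
eef_rot: [-178.9, 3.0, -178.0]
contact_force: [1.2, -0.5, 0.4]
gripper_width: 0.0877
```

```bash
python3 - <<'E'
from h import *
np.set_printoptions(precision=4,suppress=True)
s=r.get_state();print(s['time_s'],s['tcp_pos'],s['contact_force'])
p,d=r.capture('side');q,e=r.capture('top')
Q=cloud('top',e,(.464,-.224),.06,(.085,.115));print(len(Q),Q[:,2].min(),Q[:,2].max(),cv2.minAreaRect((Q[:,:2]*1000).astype(np.float32)))
for n in('top','side'):
  for t in('stamp','cap_top','filter','spraycan','ratchet'):print(n,t,[(np.round(w(n,a['at']),4),round(a['conf'],2)) for a in r.pinpoint(n,t)[:1]])
cv2.imwrite('pics/h.png',np.hstack([cv2.resize(p[140:290,290:440],(400,400),interpolation=cv2.INTER_CUBIC),cv2.resize(q[180:320,300:440],(400,400),interpolation=cv2.INTER_CUBIC)]))
E
```

```text
19.6333 [ 0.3447 -0.5176  0.2162] [ 1.2057 -0.4835  0.3675]
571 0.08554765111754059 0.10242570765901804 ((463.125, -225.95677185058594), (37.42610168457031, 60.98662567138672), 3.2015037536621094)
top stamp [(array([ 0.4639, -0.2242, -0.0045]), 0.76)]
top cap_top [(array([ 0.4648, -0.2254,  0.0926]), 0.57)]
top filter [(array([0.4752, 0.3369, 0.0004]), 0.67)]
top spraycan []
top ratchet [(array([ 0.6458, -0.391 ,  0.0011]), 0.8)]
side stamp [(array([ 0.4656, -0.2286, -0.0026]), 0.76)]
side cap_top [(array([ 0.4642, -0.2223,  0.0931]), 0.71)]
side filter [(array([ 0.4733,  0.337 , -0.0015]), 0.86)]
side spraycan [(array([ 0.6464,  0.373 , -0.0001]), 0.81)]
side ratchet [(array([ 0.6464, -0.3991,  0.0002]), 0.59)]
```

View pics/h.png

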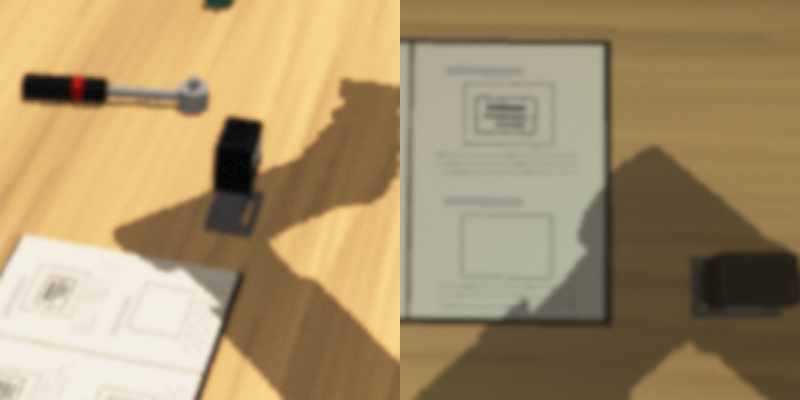

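The stamp stands upright on the bench with its cap up. Its offset from the tool at release puts the press at about (0.4905, −0.0545), against the box at (0.4915, −0.0545). I'm handing in.

```bash
python3 -c "
from plant import r
print(r.close_job())"
```

```text
the job is handed in; nothing more can be done
None
```

I pressed the stamp in the blank box, let the cap right up and lifted it off. It now stands on the bench to the right of the booklet. The job is handed in, but no print is visible in the box in any picture, so whether it printed is unconfirmed.

- **Position:** The stamp's estimated centre during the press was about 1 mm from the box centre. It was square to about 1–2°, with the label window towards the foot of the page.
- **Press:** The die landed at about 17.5 mm and came up solid at about 22 mm. I held it at about 17 N on the page for 0.7 s; that figure is the tool force plus the stamp's weight. The foot did not visibly skid.
- **Missing print:** It may simply be that the simulation does not draw prints. My evidence for the stamping is the force and position readings only.
- **Final state:** The stamp is upright at about (0.464, −0.225), off the booklet, and its top reads 93–96 mm high, so the cap is up. The filter and ratchet read within a few millimetres of their first positions in both cameras. The spray can does too in the side camera, but the top camera did not find it on the last check. The gripper is clear of everything.
- **Other notes:** The tool tilted by up to about 2.5° while holding the stamp (3° after release), and some side force (about 4–5 N) built up during the press. Total time was about 20 s of the 56 s allowed.

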